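Empty the labeller's catch tray into the tote

TASK

Slide the grey tote up to the labeller so that it stands flush and centred against the flat face of the stand, under the open lip of the steel catch tray, without ramming it. Then lift the tray by the ledge at its closed end so that the three finished tip boxes slide out into the tote, without touching the boxes with the gripper, and lower the tray gently all the way back down instead of letting it drop. Leave the tote where it is, and leave the bottle, the tip rack and the pipette alone.

Things in the scene. Friction and masses are not known exactly. Their poses are not given: they have to be found in the camera images.
- catch: White labeller (fills x 100..270, y 0..220, 180 mm high) with grey stand block (x -82..82, y 0..140, 105 mm high), fixed. Origin on the bench in the stand's flat face, which looks along -y (the tote must touch it). z up. The steel tray above the stand hinges about the line y 0, z 118 mm and runs along y.
- tray (a joint): Tray angle: 0 down (level), positive lifts the closed +y end, stop 0.95 rad; swings freely, falls back by its weight (450 g plus boxes). Down, in the catch frame: floor top z 125 mm, 172 wide in x, from the open lip at y -40 to the end wall at y 224; side and end walls 37 above the floor; under it beyond y 140 is free space.
- ledge (a point): Middle of the lower outer edge of the steel ledge that sticks out level from the tray's closed end: 140 mm wide (along the hinge line), 41 mm out from the end wall, 6 mm thick. With the tray down it lies at y 265, z 119 of the catch frame; it turns with the tray. It can be lifted with fingertips reaching under it at a slant from outside.
- tote: Loose open grey tote, outer 210 (x) x 200 (y) x 85 mm high, walls 6 mm, 0.6 kg or so. Origin at the centre of its underside, z up. Flush at the stand, its origin lies 100 mm out from the stand's face, its long side along the face. Half a turn makes no difference.
- box_a: Finished closed tip box, white plastic, 78 (x) x 56 (y) x 34 mm high, about 85 g, lying loose on the tray. Origin at the centre of its underside. The three are alike.
- box_b: Finished closed tip box, white plastic, 78 (x) x 56 (y) x 34 mm high, about 85 g, lying loose on the tray. Origin at the centre of its underside. The three are alike.
- box_c: Finished closed tip box, white plastic, 78 (x) x 56 (y) x 34 mm high, about 85 g, lying loose on the tray. Origin at the centre of its underside. The three are alike.
- bottle: Bystander: pale green bottle, 64 mm across, 150 mm high, standing; origin at the centre of its underside.
- rack: Bystander: open white tip rack, 120 (x) x 85 (y) x 64 mm high; origin at the centre of its underside.
- pipette: Bystander: white and grey hand pipette lying on the bench, 265 mm long along its x, 28 mm high; origin under its middle.
Mind the look-alikes: they are no part of the job. Leave any red look-alike of the box_c alone. What is shaped like the box_b but brown is not meant.

How it is judged:
On the way, in this order (a step that is already met when the one before it is completed fails the run):
1. the tote stands flush (within 8 mm), centred (within 20 mm) and square against the stand's face while the tray is still down (y of tote in the frame of catch above -0.108 m and x of tote in the frame of catch between -0.02 and 0.02 m and angle between the y axis of tote and the y axis of catch, either way round below 0.07 rad and height (world z) of tote below 0.006 m and value of joint tray below 0.05 rad), for 0.2 s.
2. the tray is tipped up (over 0.25 rad) with the tote at the stand (value of joint tray above 0.25 rad and y of tote in the frame of catch above -0.125 m), for 0.1 s.
At the end, for the whole second after the job is handed in: All three boxes lie at rest in the tote (origins inside its outline, under 105 mm above its underside; heaped is fine); the tote stands flat and still at the stand (within 30 mm of flush, 40 mm of centred); the tray is fully down (under 0.03 rad) (x of box_a in the frame of tote between -0.105 and 0.105 m and y of box_a in the frame of tote between -0.1 and 0.1 m and z of each of box_a, box_b, box_c in the frame of tote below 0.105 m and linear speed of each of box_a, box_b, box_c below 0.06 m/s and x of box_b in the frame of tote between -0.105 and 0.105 m and y of box_b in the frame of tote between -0.1 and 0.1 m and x of box_c in the frame of tote between -0.105 and 0.105 m and y of box_c in the frame of tote between -0.1 and 0.1 m and value of joint tray below 0.03 rad and y of tote in the frame of catch above -0.13 m and x of tote in the frame of catch between -0.04 and 0.04 m and height (world z) of tote below 0.006 m and angle between tote's own z axis and vertical below 0.05 rad and linear speed of tote below 0.02 m/s); the robot touches nothing.
It fails at once if the gripper touches a finished box (over 1 N) (contact force between the fingers and box_a above 1 N or contact force between the fingers and box_b above 1 N or contact force between the fingers and box_c above 1 N).
It fails at once if the tray drops back: it falls faster than 1.5 rad/s (velocity of joint tray below -1.5 rad/s).
It fails at once if the tote is rammed into the labeller (over 40 N) (contact force between tote and catch above 40 N).
It fails at once if bottle, tip rack or pipette moved more than 30 mm (distance of any of bottle, rack, pipette from where it was at the start of the episode above 0.03 m).
It also fails if it takes over 64 s, if anything falls off the work surface, if the arm or the gripper's body presses on something with over 40 N, if the wrist force passes 120 N, or if a joint passes its speed limit or range.

ROBOT

A 7-joint arm with a two-finger parallel gripper is mounted at the origin on the work surface. World frame = base frame: x ahead of the robot, y to its left, z up, the work surface at z = 0. Lengths are in m, angles in rad, forces in N, time in s.
With the tool pointing down it reaches from about 0.4 to 0.85 m from the base axis. Payload 10.4 kg.
Tool frame: the origin (TCP) lies midway between the tips of the shut fingers; the grasp point (between the pads) lies 19 mm behind it (manip.grip_depth is the z of the grasp point in the tool frame, in m); z points along the fingers, y is the line along which they close (so a half turn about z gives the same grasp; the last joint's range is limited). The gripper opens to 85 mm and grips with 20 to 120 N. Pads are 22 mm wide; open, the fingers measure 114 mm over their backs; the gripper's body (76 mm by 85 mm) begins 54 mm behind the grasp point. The pads swing forward as they close: fully open they stand 13 mm farther back than shut.
Start: joints at [1.115, 0.332, -0.065, 1.46, 0.022, 1.35, -0.088], TCP at [0.262, -0.567, 0.231] pointing down, gripper open.
Joint ranges: [-2.6, 2.6], [-0.5, 2.12], [-1.47, 1.34], [0.16, 2.42], [-1.27, 4.41], [0.06, 2.06], [-2.6, 2.6]. Speed limits (rad/s): [2.22, 2.22, 2.79, 2.79, 3.14, 3.14, 3.14].

INTERFACE

Orientations are given as a unit quaternion [x, y, z, w].
In Python, from plant import manip gives the robot as it stands.
- The arm moves only by the shell command python3 -m inch 'ROWS' [FORCE]. ROWS is JSON, a list of rows, each an object of numbers: "dx", "dy", "dz": the shift along the tool's x, y, z in m; "wx", "wy", "wz": the turn, a rotation vector about the tool's x, y, z in degrees; "jaw": the closure, from 0 (fully open) to 1 (shut). A call has 1 to 8 rows; each row shifts and turns the commanded pose from where the row before left it, along the tool's axes as they then stand; what a row does not reach is not made up. A row lasts 1/8 s, in which the tool goes at most 62.5 mm and 10.7 degrees, less where a joint would pass 70% of its speed; a pose out of reach is approached as far as the arm can. A call with a gripper value outside its range is refused whole. The fingers move at their own pace and stop on an object; FORCE is the grip in N (left out, the last holds). Time passes only in rows, so rows that do not move let the fingers close. It gives the time, the measured TCP pose, the force, the opening and the grip force at its end, in the units of the state.
- manip.sense(): the state, without advancing time (a new reading comes with each control period).
- manip.capture(name): name is "scene" or "top" or "wrist"; returns a dict with "frame" (384x512x3 uint8, blue, green, red), "vertical_fov" (degrees; the focal length in pixels is half the picture's height over the tangent of half this angle, whatever the lens; pixels are square), "cx", "cy" (the principal point, pixels), "k1" (the pictures are not rectified: a ray, as slopes to the right and down, at radius r is drawn at 1 + k1 r^2 times it, then the intrinsics apply), "R" (3x3) and "t" (3): a world point X has camera coordinates R X + t; the wrist camera has in their place "hand_eye" (4x4, takes a point from camera to tool coordinates, whose origin is the TCP and whose axes are the flange's). Camera axes: x right, y down, z forward; pixel columns grow to the right and rows downward; lengths in m; the calibration is good to about 2 mm. A picture is of the moment at which its call begins: read the wrist's pose just before it. There is no depth.
- manip.hand_in(): hands the job in; it is judged then, once.
The state is a dict: "time_s": time; "q": joint angles; "qvel": joint speeds; "tau": joint torques, N m; "tool_pos": TCP position; "tool_rot": TCP orientation; "force": force on the tool from outside, world axes, zero at the start; "wrist_torque": the same for the moment, N m; "opening": finger opening in m; "finger_force": force on a finger pad.
Only numpy, scipy, OpenCV 4.12 (cv2) and the standard library are available. Lean on these libraries where they do the work, as an engineer would, in place of code of your own. Each camera call takes 0.05 s, during which the arm holds its last target. There are 200 camera calls.

## Working session

There is one attempt and no reset: what is moved stays moved. The work goes in short steps, Python scripts to look and compute and a shell command to move; the robot and the scene stay as the last step left them, time stands still between calls to the robot, and variables do not carry over. Pictures are saved under pics/ and viewed, at most 10 in all, crops included, and the job is handed in when it is done.

```bash
mkdir -p pics; ls
cat > h.py <<'E'
import numpy as np,cv2
from plant import manip
from scipy.spatial.transform import Rotation as Ro
def K(c):
    f=c["frame"].shape[0]/2/np.tan(np.radians(c["vertical_fov"])/2); return f
def ray(c,u,v,R=None,t=None):
    f=K(c); d=np.array([(u-c["cx"])/f,(v-c["cy"])/f]); s=d.copy()
    for _ in range(20): s=d/(1+c["k1"]*(s@s))
    R=np.array(c["R"]);t=np.array(c["t"])
    return -R.T@t, R.T@np.array([s[0],s[1],1])
def onz(c,u,v,z):
    o,d=ray(c,u,v); return o+d*(z-o[2])/d[2]
def proj(c,X):
    p=np.array(c["R"])@np.array(X)+np.array(c["t"]); s=p[:2]/p[2]; s=s*(1+c["k1"]*(s@s)); return s*K(c)+[c["cx"],c["cy"]]
def grab(n,save=None):
    st=manip.sense(); c=manip.capture(n)
    if n=="wrist":
        H=np.array(c["hand_eye"]); T=np.eye(4);T[:3,:3]=Ro.from_quat(st["tool_rot"]).as_matrix();T[:3,3]=st["tool_pos"]
        M=np.linalg.inv(T@H); c["R"]=M[:3,:3];c["t"]=M[:3,3]
    if save: cv2.imwrite("pics/"+save,c["frame"])
    return c
E
python3 - <<'E'
from h import *
import pickle
a=grab("scene");b=grab("top")
pickle.dump((a,b),open("v0.pkl","wb"))
for c in(a,b): print(-np.array(c["R"]).T@np.array(c["t"]),K(c),c["k1"])
cv2.imwrite("pics/s0.png",cv2.resize(a["frame"],(800,600)));cv2.imwrite("pics/t0.png",cv2.resize(b["frame"],(800,600)))
print(manip.sense())
E
```

```text
pics
[ 1.00342866 -0.55766263  1.16288737] 383.77841510198965 -0.13197781442125578
[ 0.35516672 -0.0692359   1.58519455] 489.90321097889284 -0.03893289347061756
{'time_s': 0.1, 'q': array([ 1.11535487,  0.33281873, -0.0646893 ,  1.46083329,  0.02157655,
        1.34990905, -0.08852459]), 'qvel': array([-2.40754804e-04, -6.44565738e-04, -4.30063056e-04, -4.73852368e-04,
       -2.14906113e-05, -2.59917841e-04, -9.72114328e-05]), 'tau': array([ 1.33219306e-03, -6.26746058e+01,  4.90985450e-02, -3.92432392e+01,
        1.63779734e-02,  6.89036620e-03, -2.37804238e-05]), 'tool_pos': array([ 0.26201804, -0.56706248,  0.23060066]), 'tool_rot': array([ 9.76674372e-01,  2.14724859e-01, -1.55104972e-04, -6.17956842e-04]), 'force': array([-0.21895998, -0.34101329, -0.26609235]), 'wrist_torque': array([ 0.03026746, -0.04202363, -0.03452466]), 'finger_force': 0.0, 'opening': 0.08527613862633154}
```

View pics/s0.png

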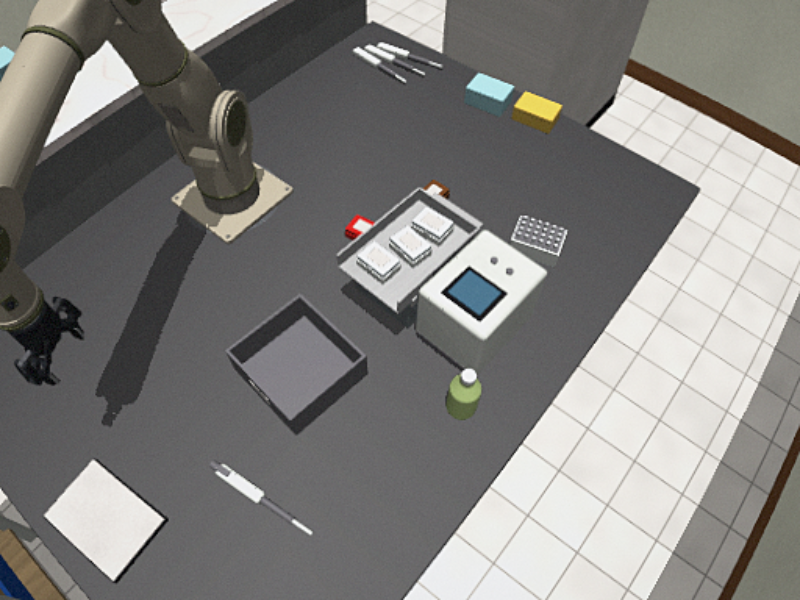

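View pics/t0.png

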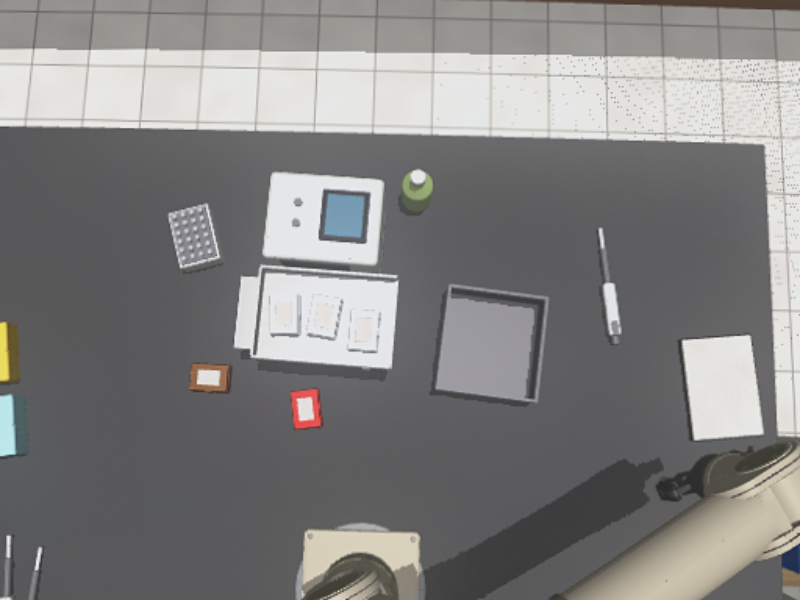

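The scene shows, in the 800x600 top view, the tray with its three white boxes around (325,318), its ledge at left (245,313), and the labeller above it. The tote is at (492,343), the bottle at (417,190), the rack at (195,237) and the pipette at (609,285). The look-alikes are a red box at (306,409) and a brown one at (210,378). The three white boxes on the tray are the ones meant, and I won't touch any box.

Run:
```python
from h import *
import pickle
a,b=pickle.load(open("v0.pkl","rb"))
s=.64
def P(u,v,z,c=b): return onz(c,u*s,v*s,z)
print("tray top corners RL",[P(*p,.162)[:2].round(4) for p in[(398,276),(391,368),(260,267),(252,358)]])
print("ledge",[P(*p,.125)[:2].round(4) for p in[(242,277),(234,349)]])
print("labeller",[P(*p,.18)[:2].round(4) for p in[(272,173),(384,181),(378,264),(264,256)]])
print("tote",[P(*p,.085)[:2].round(4) for p in[(448,285),(548,296),(538,403),(434,393)]])
print("lookalikes",P(210,378,.034),P(306,409,.034),"bottle",P(417,180,.15),"pip",P(599,228,0.02),P(616,342,.02),"rack",P(195,235,.064))
for n,r in(("tray",(225,255,420,385)),("tote",(425,270,560,415))):
    x0,y0,x1,y1=[int(k*s) for k in r]
    cv2.imwrite(f"pics/{n}.png",cv2.resize(b["frame"][y0:y1,x0:x1],None,fx=5,fy=5,interpolation=cv2.INTER_CUBIC)); print(n,x0,y0)
```

```text
tray top corners RL [array([ 0.6062, -0.0601]), array([ 0.4326, -0.052 ]), array([0.6163, 0.2016]), array([0.4438, 0.2073])]
ledge [array([0.6024, 0.2426]), array([0.4623, 0.25  ])]
labeller [array([0.7956, 0.1853]), array([ 0.7854, -0.0285]), array([ 0.6247, -0.0223]), array([0.6341, 0.1918])]
tote [array([ 0.6044, -0.1594]), array([ 0.5878, -0.3582]), array([ 0.3767, -0.3389]), array([ 0.3906, -0.1361])]
lookalikes [0.40886468 0.31527206 0.034     ] [0.35256482 0.11790968 0.034     ] bottle [ 0.7983162  -0.09161324  0.15      ] pip [ 0.74527576 -0.47822775  0.02      ] [ 0.50613988 -0.51087977  0.02      ] rack [0.69702095 0.35691788 0.064     ]
tray 144 163
tote 272 172
```

View pics/tray.png

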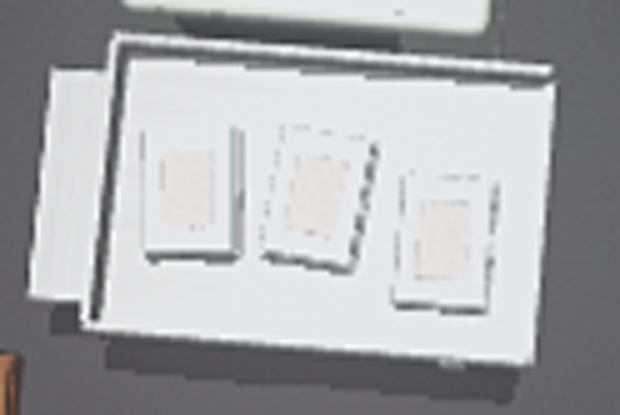

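View pics/tote.png

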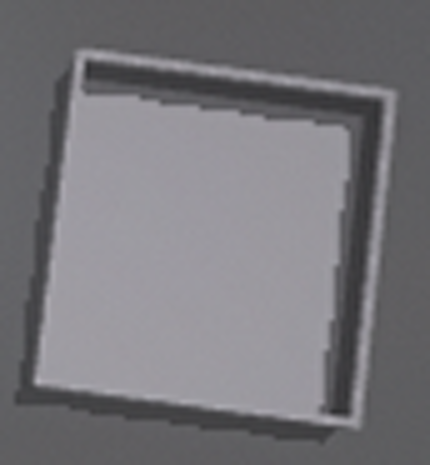

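The crops are clear: tote rim corners at crop (78,50), (396,92), (358,428), (36,384). Tray top corners at (115,33), (554,68), (533,364), (83,328).

Run:
```python
from h import *
import pickle
a,b=pickle.load(open("v0.pkl","rb"))
Q=lambda ps,o,z:np.array([onz(b,(x+.0)/5-.4+o[0],y/5-.4+o[1],z)[:2] for x,y in ps])
def fit(L,W):
    c=L-L.mean(0);d=W-W.mean(0);th=np.arctan2((c[:,0]*d[:,1]-c[:,1]*d[:,0]).sum(),(c*d).sum())
    R=np.array([[np.cos(th),-np.sin(th)],[np.sin(th),np.cos(th)]]);t=W.mean(0)-R@L.mean(0)
    print("yaw",np.degrees(th),"org",t,"res",np.linalg.norm(W-(L@R.T+t),axis=1)); return R,t
T=Q([(115,33),(554,68),(533,364),(83,328)],(144,163),.162)
Lb=np.array([[.086,.224],[.086,-.04],[-.086,-.04],[-.086,.224]])
R,t=fit(Lb,T)
LB=np.array([onz(b,u*.64,v*.64,.18)[:2] for u,v in[(272,173),(384,181),(378,264),(264,256)]])
fit(np.vstack([Lb,[[.27,.22],[.27,0],[.1,0],[.1,.22]]]),np.vstack([T,LB]))
E_=Q([(52,67),(30,298)],(144,163),.125);print("ledge in catch",(E_-t)@R)
W=Q([(78,50),(396,92),(358,428),(36,384)],(272,172),.085)
R2,t2=fit(np.array([[.105,.1],[.105,-.1],[-.105,-.1],[-.105,.1]]),W)
print("tote in catch",(t2-t)@R, "goal",R@[0,-.1]+t)
for n,p in dict(bottle=(.798,-.092),brown=(.409,.315),red=(.353,.118),rack=(.697,.357)).items(): print(n,(np.array(p)-t)@R)
```

```text
yaw -2.909025286687808 org [ 0.5223826  -0.01666408] res [0.00222658 0.00220197 0.0015251  0.0016761 ]
yaw -2.9660638860112307 org [ 0.52089276 -0.01768231] res [0.00300598 0.00402314 0.0013311  0.00023182 0.0069251  0.00602803
 0.00398682 0.00543343]
ledge in catch [[ 0.07049967  0.26606031]
 [-0.07009568  0.26410373]]
yaw -6.1415832524344625 org [ 0.4929673  -0.24845719] res [0.0012763  0.00092242 0.00151118 0.00156407]
tote in catch [-0.01761383 -0.23298724] goal [ 0.51730758 -0.11653522]
bottle [ 0.27908555 -0.06125118]
brown [-0.13006853  0.3254825 ]
red [-0.17599857  0.12589434]
rack [0.15542883 0.38204445]
```

```bash
cat >> h.py <<'E'
def delta(p,R=None):
    st=manip.sense(); A=Ro.from_quat(st["tool_rot"])
    print("d tool mm",(A.inv().apply(np.array(p)-st["tool_pos"])*1000).round(1),"pos",st["tool_pos"].round(4),"F",st["force"].round(1),"t",st["time_s"])
    print("axes",A.as_matrix().round(3).tolist())
    if R is not None: print("w deg",np.degrees((A.inv()*Ro.from_matrix(R)).as_rotvec()).round(2))
def down(yaw):
    c,s=np.cos(np.radians(yaw)),np.sin(np.radians(yaw)); return np.array([[c,s,0],[s,-c,0],[0,0,-1]])
E
python3 -m inch '[{"wz":10.3},{"wz":10.3},{"wz":10.3},{"dx":0.03,"dy":-0.04},{"dx":0.03,"dy":-0.04},{"dx":0.03,"dy":-0.04},{"dx":0.03,"dy":-0.04},{"dx":0.03,"dy":-0.04}]'
python3 -m inch '[{"dx":0.03,"dy":-0.04},{"dx":0.0156,"dy":-0.0043},{}]'
python3 - <<'E'
from h import *
delta([.4826,-.345,.07],down(-6.14))
c=grab("wrist","w1.png")
for L in [(.105,-.1),(-.105,-.1),(.105,.1),(-.105,.1)]:
    R=Ro.from_euler('z',-6.1416,degrees=True).as_matrix()[:2,:2]; p=R@L+[.49297,-.24846]; print(L,proj(c,[*p,.085]).round(1))
E
```

```text
d tool mm [ 293.4 -108.9  160.7] pos [ 0.262  -0.5671  0.2306] F [-0.2 -0.3 -0.3] t 0.1
axes [[0.908, 0.419, -0.001], [0.419, -0.908, 0.001], [-0.0, -0.001, -1.0]]
w deg [-7.000e-02  2.000e-02  3.094e+01]
(0.105, -0.1) [ 155.5 -517.5]
(-0.105, -0.1) [ 31.7 -95.5]
(0.105, 0.1) [-305.4 -999.5]
(-0.105, 0.1) [-303.  -320.9]invalid input at $[0]: expected keys dx, dy, dz, wx, wy, wz, jaw
invalid input at $[0]: expected keys dx, dy, dz, wx, wy, wz, jaw
```

View pics/w1.png

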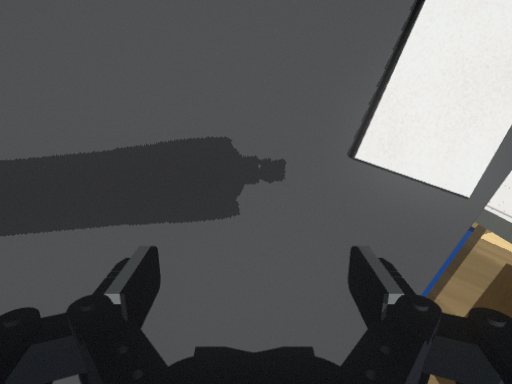

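The moves were refused because every row needs all its keys. The wrist view shows only bare bench and the mat, as expected at the start pose.

```bash
python3 -m inch '[{"dx":0,"dy":0,"dz":0,"wx":0,"wy":0,"wz":10.3,"jaw":0},{"dx":0,"dy":0,"dz":0,"wx":0,"wy":0,"wz":10.3,"jaw":0},{"dx":0,"dy":0,"dz":0,"wx":0,"wy":0,"wz":10.3,"jaw":0},{"dx":0.03,"dy":-0.04,"dz":0,"wx":0,"wy":0,"wz":0,"jaw":0},{"dx":0.03,"dy":-0.04,"dz":0,"wx":0,"wy":0,"wz":0,"jaw":0},{"dx":0.03,"dy":-0.04,"dz":0,"wx":0,"wy":0,"wz":0,"jaw":0},{"dx":0.03,"dy":-0.04,"dz":0,"wx":0,"wy":0,"wz":0,"jaw":0},{"dx":0.03,"dy":-0.04,"dz":0,"wx":0,"wy":0,"wz":0,"jaw":0}]'
python3 -m inch '[{"dx":0.03,"dy":-0.04,"dz":0,"wx":0,"wy":0,"wz":0,"jaw":0},{"dx":0.0156,"dy":-0.0043,"dz":0,"wx":0,"wy":0,"wz":0,"jaw":0},{"dx":0,"dy":0,"dz":0,"wx":0,"wy":0,"wz":0,"jaw":0}]'
python3 - <<'E'
from h import *
delta([.4826,-.345,.07],down(-6.14))
c=grab("wrist","w2.png")
for L in [(.105,-.1),(-.105,-.1),(.105,.1),(-.105,.1),(0,-.1),(0,-.094)]:
    R=Ro.from_euler('z',-6.1416,degrees=True).as_matrix()[:2,:2]; p=R@L+[.49297,-.24846]; print(L,proj(c,[*p,.085]).round(1))
E
```

```text
time_s: 1.15
tool_pos: [0.4334, -0.3831, 0.2312]
tool_rot: [0.999, -0.053, -0.0, -0.0]
force: [0.9, -0.2, 0.1]
opening: 0.0853
finger_force: 0.0
time_s: 1.52
tool_pos: [0.483, -0.3451, 0.2309]
tool_rot: [0.999, -0.053, -0.0, -0.0]
force: [-0.9, 0.0, 0.9]
opening: 0.0851
finger_force: 0.0
d tool mm [ -0.4  -0.  160.9] pos [ 0.483  -0.3451  0.2309] F [-0.9  0.   0.9] t 1.525
axes [[0.994, -0.105, -0.001], [-0.105, -0.994, 0.0], [-0.001, -0.0, -1.0]]
w deg [-0.01  0.03  0.11]
(0.105, -0.1) [257.4  52.3]
(-0.105, -0.1) [256.2 275.4]
(0.105, 0.1) [12.4 50.4]
(-0.105, 0.1) [ 58.3 275.6]
(0, -0.1) [256.7 175.5]
(0, -0.094) [250.2 175.5]
```

View pics/w2.png

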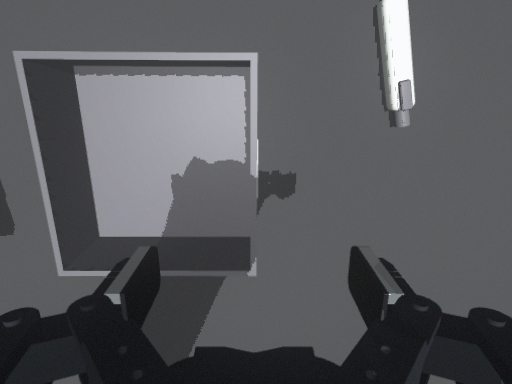

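The wrist view shows the tote rim at x≈250-257 px, exactly as predicted, so I'll grip the -y wall.

```bash
python3 -m inch '[{"dx":0,"dy":0,"dz":0.045,"wx":0,"wy":0,"wz":0,"jaw":0},{"dx":0,"dy":0,"dz":0.045,"wx":0,"wy":0,"wz":0,"jaw":0},{"dx":0,"dy":0,"dz":0.045,"wx":0,"wy":0,"wz":0,"jaw":0},{"dx":0,"dy":0,"dz":0.04,"wx":0,"wy":0,"wz":0,"jaw":0.3},{"dx":0,"dy":0,"dz":0,"wx":0,"wy":0,"wz":0,"jaw":0.7},{"dx":0,"dy":0,"dz":0,"wx":0,"wy":0,"wz":0,"jaw":0.85},{"dx":0,"dy":0,"dz":0,"wx":0,"wy":0,"wz":0,"jaw":1},{"dx":0,"dy":0,"dz":0,"wx":0,"wy":0,"wz":0,"jaw":1}]' 30
python3 -m inch '[{"dx":0,"dy":0,"dz":0,"wx":0,"wy":0,"wz":0,"jaw":1},{"dx":0,"dy":0,"dz":0,"wx":0,"wy":0,"wz":0,"jaw":1},{"dx":0,"dy":0,"dz":0,"wx":0,"wy":0,"wz":0,"jaw":1}]'
python3 - <<'E'
from h import *
delta([.5124,-.2134,.055],down(-2.95))
E
```

```text
time_s: 2.58
tool_pos: [0.4836, -0.346, 0.0584]
tool_rot: [0.999, -0.053, 0.001, 0.001]
force: [-1.6, 0.6, 8.6]
opening: 0.0055
finger_force: 31.1
time_s: 2.95
tool_pos: [0.4836, -0.346, 0.0584]
tool_rot: [0.999, -0.053, 0.001, 0.001]
force: [-1.2, 1.6, 9.0]
opening: 0.0052
finger_force: 31.1
d tool mm [  14.5 -134.9    3.2] pos [ 0.4836 -0.346   0.0584] F [-1.2  1.6  9. ] t 2.95
axes [[0.994, -0.106, 0.003], [-0.106, -0.994, -0.002], [0.003, 0.002, -1.0]]
w deg [ 0.09 -0.15 -3.15]
```

```bash
python3 -m inch '[{"dx":0,"dy":-0.01,"dz":-0.002,"wx":0,"wy":0,"wz":-1.6,"jaw":1},{"dx":0,"dy":-0.01,"dz":0,"wx":0,"wy":0,"wz":-1.55,"jaw":1},{"dx":0.004,"dy":-0.016,"dz":0,"wx":0,"wy":0,"wz":0,"jaw":1},{"dx":0.004,"dy":-0.016,"dz":0,"wx":0,"wy":0,"wz":0,"jaw":1},{"dx":0.004,"dy":-0.016,"dz":0,"wx":0,"wy":0,"wz":0,"jaw":1},{"dx":0.004,"dy":-0.016,"dz":0,"wx":0,"wy":0,"wz":0,"jaw":1},{"dx":0.004,"dy":-0.016,"dz":0,"wx":0,"wy":0,"wz":0,"jaw":1},{"dx":0.001,"dy":-0.008,"dz":0,"wx":0,"wy":0,"wz":0,"jaw":1}]'
python3 - <<'E'
from h import *
delta([.5124,-.2134,.055],down(-2.95))
b=grab("top")
import pickle;pickle.dump(b,open("v1.pkl","wb"))
cv2.imwrite("pics/t1.png",cv2.resize(b["frame"][163:270,140:360],None,fx=3.6,fy=3.6,interpolation=cv2.INTER_CUBIC))
E
```

```text
time_s: 3.95
tool_pos: [0.5106, -0.2371, 0.0584]
tool_rot: [1.0, -0.025, 0.0, -0.0]
force: [0.4, -1.7, -1.0]
opening: 0.0057
finger_force: 29.9
d tool mm [  0.6 -23.7   3.4] pos [ 0.5106 -0.2371  0.0584] F [ 0.4 -1.7 -1. ] t 3.95
axes [[0.999, -0.05, 0.0], [-0.05, -0.999, 0.0], [0.0, -0.0, -1.0]]
w deg [-0.01 -0.02  0.07]
```

View pics/t1.png

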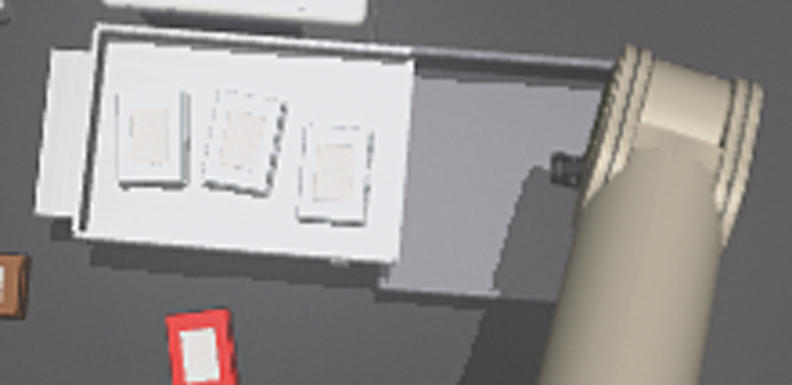

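The tote is square and centred, and partly under the lip. About 24 mm remains, so I'll creep in.

```bash
python3 -m inch '[{"dx":0,"dy":-0.005,"dz":0,"wx":0,"wy":0,"wz":0,"jaw":1},{"dx":0,"dy":-0.004,"dz":0,"wx":0,"wy":0,"wz":0,"jaw":1},{"dx":0,"dy":-0.004,"dz":0,"wx":0,"wy":0,"wz":0,"jaw":1},{"dx":0,"dy":-0.003,"dz":0,"wx":0,"wy":0,"wz":0,"jaw":1},{"dx":0,"dy":-0.001,"dz":0,"wx":0,"wy":0,"wz":0,"jaw":1}]'
python3 -m inch '[{"dx":0,"dy":-0.001,"dz":0,"wx":0,"wy":0,"wz":0,"jaw":1},{"dx":0,"dy":-0.001,"dz":0,"wx":0,"wy":0,"wz":0,"jaw":1}]'
python3 -m inch '[{"dx":0,"dy":-0.001,"dz":0,"wx":0,"wy":0,"wz":0,"jaw":1},{"dx":0,"dy":-0.001,"dz":0,"wx":0,"wy":0,"wz":0,"jaw":1}]'
```

```text
time_s: 4.62
tool_pos: [0.5109, -0.2215, 0.0584]
tool_rot: [1.0, -0.026, 0.0, 0.0]
force: [-0.4, -1.9, 1.5]
opening: 0.0053
finger_force: 30.0
time_s: 4.88
tool_pos: [0.511, -0.2197, 0.0584]
tool_rot: [1.0, -0.026, 0.0, 0.0]
force: [-0.4, -2.9, 1.7]
opening: 0.0055
finger_force: 30.0
time_s: 5.12
tool_pos: [0.5111, -0.2176, 0.0584]
tool_rot: [1.0, -0.026, 0.0, 0.0]
force: [-0.5, -3.0, 1.1]
opening: 0.0055
finger_force: 30.0
```

```bash
python3 -m inch '[{"dx":0,"dy":-0.001,"dz":0,"wx":0,"wy":0,"wz":0,"jaw":1},{"dx":0,"dy":-0.001,"dz":0,"wx":0,"wy":0,"wz":0,"jaw":1}]'
python3 -m inch '[{"dx":0,"dy":-0.001,"dz":0,"wx":0,"wy":0,"wz":0,"jaw":1},{"dx":0,"dy":0,"dz":0,"wx":0,"wy":0,"wz":0,"jaw":1}]'
python3 -m inch '[{"dx":0,"dy":-0.001,"dz":0,"wx":0,"wy":0,"wz":0,"jaw":1},{"dx":0,"dy":0,"dz":0,"wx":0,"wy":0,"wz":0,"jaw":1}]'
```

```text
time_s: 5.38
tool_pos: [0.5112, -0.2156, 0.0584]
tool_rot: [1.0, -0.026, 0.0, 0.0]
force: [0.3, -2.1, 2.2]
opening: 0.0057
finger_force: 30.1
time_s: 5.62
tool_pos: [0.5113, -0.2144, 0.0584]
tool_rot: [1.0, -0.026, 0.0, -0.0]
force: [-0.3, -3.3, 1.4]
opening: 0.0053
finger_force: 30.2
time_s: 5.88
tool_pos: [0.5113, -0.2135, 0.0584]
tool_rot: [1.0, -0.026, 0.0, 0.0]
force: [1.4, -2.4, 2.7]
opening: 0.0056
finger_force: 30.2
```

```bash
for i in 1; do python3 -m inch '[{"dx":0,"dy":-0.001,"dz":0,"wx":0,"wy":0,"wz":0,"jaw":1},{"dx":0,"dy":0,"dz":0,"wx":0,"wy":0,"wz":0,"jaw":1}]'|egrep 'pos|^force'; done
python3 -m inch '[{"dx":0,"dy":-0.001,"dz":0,"wx":0,"wy":0,"wz":0,"jaw":1},{"dx":0,"dy":0,"dz":0,"wx":0,"wy":0,"wz":0,"jaw":1}]'|egrep 'pos|^force'
```

```text
tool_pos: [0.5113, -0.2125, 0.0584]
force: [0.5, -2.7, 2.4]
tool_pos: [0.5113, -0.2122, 0.0584]
force: [-1.7, -4.9, 2.5]
```

```bash
python3 -m inch '[{"dx":0,"dy":-0.001,"dz":0,"wx":0,"wy":0,"wz":0,"jaw":1},{"dx":0,"dy":0,"dz":0,"wx":0,"wy":0,"wz":0,"jaw":1}]'|egrep 'pos|^force'
python3 - <<'E'
from h import *
c=grab("wrist","w3.png")
E
```

```text
tool_pos: [0.5113, -0.2122, 0.0584]
force: [0.6, -8.8, 0.7]
```

Contact is confirmed: the tool stopped moving and the force rose to 8.8 N. Next I release, lift and cross to the ledge side.

```bash
python3 -m inch '[{"dx":0,"dy":0.001,"dz":0,"wx":0,"wy":0,"wz":0,"jaw":0.8},{"dx":0,"dy":0,"dz":0,"wx":0,"wy":0,"wz":0,"jaw":0.5},{"dx":0,"dy":0,"dz":0,"wx":0,"wy":0,"wz":0,"jaw":0.5},{"dx":0,"dy":0,"dz":-0.03,"wx":0,"wy":0,"wz":0,"jaw":0.5},{"dx":0,"dy":0,"dz":-0.06,"wx":0,"wy":0,"wz":0,"jaw":0.5},{"dx":0,"dy":0,"dz":-0.06,"wx":0,"wy":0,"wz":0,"jaw":0.5},{"dx":0,"dy":0,"dz":-0.06,"wx":0,"wy":0,"wz":0,"jaw":0.7},{"dx":0,"dy":0,"dz":-0.06,"wx":0,"wy":0,"wz":0,"jaw":1}]'
python3 -m inch '[{"dx":0,"dy":-0.06,"dz":0,"wx":0,"wy":0,"wz":0,"jaw":1},{"dx":0,"dy":-0.06,"dz":0,"wx":0,"wy":0,"wz":0,"jaw":1},{"dx":0,"dy":-0.06,"dz":0,"wx":0,"wy":0,"wz":0,"jaw":1},{"dx":0,"dy":-0.06,"dz":0,"wx":0,"wy":0,"wz":0,"jaw":1},{"dx":0,"dy":-0.06,"dz":0,"wx":0,"wy":0,"wz":0,"jaw":1},{"dx":0,"dy":-0.06,"dz":0,"wx":0,"wy":0,"wz":0,"jaw":1},{"dx":0,"dy":-0.06,"dz":0,"wx":0,"wy":0,"wz":0,"jaw":1},{"dx":0,"dy":-0.06,"dz":0,"wx":0,"wy":0,"wz":0,"jaw":1}]'
python3 - <<'E'
from h import *
delta([.555,.40,.33],down(-2.95)); print(manip.sense()["q"].round(3))
E
```

```text
time_s: 7.68
tool_pos: [0.5111, -0.211, 0.3304]
tool_rot: [1.0, -0.025, 0.0, -0.0]
force: [0.8, -0.9, 0.2]
opening: 0.0087
finger_force: 0.0
time_s: 8.68
tool_pos: [0.5358, 0.2697, 0.3283]
tool_rot: [1.0, -0.026, 0.0, 0.0]
force: [0.7, -1.5, -0.2]
opening: 0.0002
finger_force: 0.0
d tool mm [  12.5 -131.1   -1.7] pos [0.5358 0.2697 0.3283] F [ 0.7 -1.5 -0.2] t 8.675
axes [[0.999, -0.052, 0.0], [-0.052, -0.999, -0.0], [0.0, 0.0, -1.0]]
w deg [ 0.   -0.01 -0.01]
[-0.069  0.302 -0.61   1.343  0.172  1.548 -2.284]
```

```bash
python3 -m inch '[{"dx":0,"dy":-0.06,"dz":0,"wx":0,"wy":0,"wz":-10,"jaw":1},{"dx":0,"dy":-0.05,"dz":0,"wx":0,"wy":0,"wz":-10,"jaw":1},{"dx":0,"dy":0,"dz":0,"wx":0,"wy":0,"wz":-10,"jaw":1},{"dx":0,"dy":0,"dz":0,"wx":0,"wy":0,"wz":-10,"jaw":1},{"dx":0,"dy":0,"dz":0,"wx":0,"wy":0,"wz":-10,"jaw":1},{"dx":0,"dy":0,"dz":0,"wx":0,"wy":0,"wz":-10,"jaw":1},{"dx":0,"dy":0,"dz":0,"wx":0,"wy":0,"wz":-10,"jaw":1},{"dx":0,"dy":0,"dz":0,"wx":0,"wy":0,"wz":-10,"jaw":1}]'
python3 -m inch '[{"dx":0,"dy":0,"dz":0,"wx":0,"wy":0,"wz":-10,"jaw":1},{"dx":0,"dy":0,"dz":0,"wx":0,"wy":-10,"wz":0,"jaw":1},{"dx":0,"dy":0,"dz":0,"wx":0,"wy":-10,"wz":0,"jaw":1},{"dx":0,"dy":0,"dz":0,"wx":0,"wy":-10,"wz":0,"jaw":1},{"dx":0,"dy":0,"dz":0,"wx":0,"wy":-10,"wz":0,"jaw":1}]'
cat >> h.py <<'E'
def slant(phi,yaw=-2.93):
    # tool z = -cos(phi) catch y - sin(phi) z ; tool y = catch x
    c=Ro.from_euler('z',yaw,degrees=True).as_matrix(); p=np.radians(phi)
    y=np.array([1,0,0]);z=np.array([0,-np.cos(p),-np.sin(p)]);x=np.cross(y,z)
    return c@np.array([x,y,z]).T
def C(x,y,z,yaw=-2.93,o=(.5222,-.0155)):
    return Ro.from_euler('z',yaw,degrees=True).apply([x,y,z])+[*o,0]
E
python3 - <<'E'
from h import *
delta(C(0,.32,.09),slant(40)); print(manip.sense()["q"].round(3))
E
```

```text
time_s: 9.68
tool_pos: [0.5328, 0.3775, 0.3281]
tool_rot: [0.78, 0.625, -0.0, -0.0]
force: [0.2, 0.3, -0.8]
opening: 0.0001
finger_force: 0.0
time_s: 10.3
tool_pos: [0.5357, 0.3741, 0.3093]
tool_rot: [0.697, 0.667, -0.2, 0.17]
force: [1.8, 0.5, -1.5]
opening: 0.0001
finger_force: 0.0
d tool mm [ 50.4  13.1 224.2] pos [0.5357 0.3741 0.3093] F [ 1.8  0.5 -1.5] t 10.3
axes [[0.03, 0.998, -0.052], [0.863, -0.052, -0.503], [-0.505, -0.03, -0.863]]
w deg [ -1.36 -19.65   1.06]
[-0.709  0.708 -0.27   0.86   0.477  2.035 -0.882]
```

```bash
python3 -m inch '[{"dx":0.02,"dy":0,"dz":0.034,"wx":0,"wy":0,"wz":0,"jaw":1},{"dx":0.02,"dy":0,"dz":0.034,"wx":0,"wy":0,"wz":0,"jaw":1},{"dx":0.02,"dy":0,"dz":0.034,"wx":0,"wy":0,"wz":0,"jaw":1},{"dx":0.02,"dy":0,"dz":0.034,"wx":0,"wy":0,"wz":0,"jaw":1},{"dx":0,"dy":0,"dz":0,"wx":0,"wy":-5,"wz":0,"jaw":1},{"dx":0,"dy":0,"dz":0,"wx":0,"wy":-5,"wz":0,"jaw":1}]'
python3 - <<'E'
from h import *
delta(C(-.01,.305,.09),slant(50)); print(manip.sense()["q"].round(3))
E
```

```text
time_s: 11.05
tool_pos: [0.5322, 0.3732, 0.1522]
tool_rot: [0.678, 0.648, -0.26, 0.228]
force: [-0.2, 0.0, -0.3]
opening: -0.0003
finger_force: 0.0
d tool mm [-23.4   2.1 101.6] pos [0.5322 0.3732 0.1522] F [-0.2  0.  -0.3] t 11.05
axes [[0.024, 0.998, -0.058], [0.761, -0.055, -0.646], [-0.648, -0.029, -0.761]]
w deg [-1.41  0.4   0.87]
[-0.757  0.872 -0.243  0.984  0.539  1.922 -0.996]
```

```bash
python3 -m inch '[{"dx":-0.006,"dy":0,"dz":0.025,"wx":-1.4,"wy":0,"wz":0.9,"jaw":1},{"dx":-0.006,"dy":0,"dz":0.025,"wx":0,"wy":0,"wz":0,"jaw":1},{"dx":-0.006,"dy":0.001,"dz":0.025,"wx":0,"wy":0,"wz":0,"jaw":1},{"dx":-0.005,"dy":0.001,"dz":0.025,"wx":0,"wy":0,"wz":0,"jaw":1},{"dx":0,"dy":0,"dz":0,"wx":0,"wy":0,"wz":0,"jaw":1}]'
python3 - <<'E'
from h import *
delta(C(-.01,.262,.085),slant(50)); print(manip.sense()["q"].round(3))
c=grab("wrist","w4.png")
for p in [(.07,.265,.119),(-.07,.265,.119),(.07,.265,.125),(-.07,.265,.125),(.086,.224,.162),(-.086,.224,.162)]: print(p,proj(c,C(*p)).round(1))
E
```

```text
time_s: 11.68
tool_pos: [0.5295, 0.2897, 0.0903]
tool_rot: [0.681, 0.646, -0.25, 0.237]
force: [-1.2, -0.5, 0.7]
opening: 0.0001
finger_force: 0.0
d tool mm [-29.5  -1.6  31.9] pos [0.5295 0.2897 0.0903] F [-1.2 -0.5  0.7] t 11.675
axes [[0.04, 0.999, -0.035], [0.761, -0.053, -0.647], [-0.647, -0.001, -0.762]]
w deg [-0.09  0.35 -0.06]
[-0.668  0.779 -0.239  1.283  0.561  1.705 -1.044]
(0.07, 0.265, 0.119) [396.6 327. ]
(-0.07, 0.265, 0.119) [139.7 326.8]
(0.07, 0.265, 0.125) [399.4 339.2]
(-0.07, 0.265, 0.125) [137.5 338.9]
(0.086, 0.224, 0.162) [416.6 420.7]
(-0.086, 0.224, 0.162) [118.3 420.2]
```

View pics/w4.png

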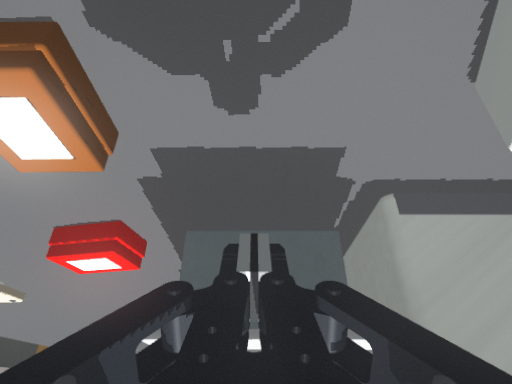

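The view shows the stand's rear face at (188..345, 232) under the tray, and the ledge is hidden behind the shut fingers in the middle. Brown and red boxes are well off to the left. I'll go under the ledge.

```bash
python3 -m inch '[{"dx":-0.0100,"dy":0,"dz":0.0105,"wx":0,"wy":0,"wz":0,"jaw":1},{"dx":-0.0100,"dy":-0.001,"dz":0.0105,"wx":0,"wy":0,"wz":0,"jaw":1},{"dx":-0.0095,"dy":0,"dz":0.0105,"wx":0,"wy":0,"wz":0,"jaw":1},{"dx":0,"dy":0,"dz":0,"wx":0,"wy":0,"wz":0,"jaw":1}]' | egrep 'pos|^force'
python3 -m inch '[{"dx":-0.0039,"dy":0,"dz":-0.0046,"wx":0,"wy":0,"wz":0,"jaw":1},{"dx":-0.0039,"dy":0,"dz":-0.0046,"wx":0,"wy":0,"wz":0,"jaw":1},{"dx":0,"dy":0,"dz":0,"wx":0,"wy":0,"wz":0,"jaw":1}]' | egrep 'pos|^force'
python3 -m inch '[{"dx":-0.0039,"dy":0,"dz":-0.0046,"wx":0,"wy":0,"wz":0,"jaw":1},{"dx":-0.0039,"dy":0,"dz":-0.0046,"wx":0,"wy":0,"wz":0,"jaw":1},{"dx":0,"dy":0,"dz":0,"wx":0,"wy":0,"wz":0,"jaw":1}]' | egrep 'pos|^force'
```

```text
tool_pos: [0.5268, 0.2474, 0.0864]
force: [1.6, -0.4, 0.8]
tool_pos: [0.5268, 0.2493, 0.0988]
force: [-0.1, 0.2, -1.2]
tool_pos: [0.5265, 0.249, 0.1105]
force: [-1.0, 1.8, -3.5]
```

Contact is felt (-3.5 N). I'll seat the fingers deeper, then follow the hinge arc.

```bash
python3 -m inch '[{"dx":0,"dy":0,"dz":0.005,"wx":0,"wy":0,"wz":0,"jaw":1},{"dx":0,"dy":0,"dz":0.005,"wx":0,"wy":0,"wz":0,"jaw":1},{"dx":-0.0076,"dy":0,"dz":-0.0074,"wx":0,"wy":0,"wz":0,"jaw":1},{"dx":-0.0076,"dy":0,"dz":-0.0074,"wx":0,"wy":0,"wz":0,"jaw":1},{"dx":-0.0076,"dy":0,"dz":-0.0074,"wx":0,"wy":0,"wz":0,"jaw":1},{"dx":-0.0106,"dy":0,"dz":-0.0079,"wx":0,"wy":0,"wz":0,"jaw":1},{"dx":-0.0106,"dy":0,"dz":-0.0079,"wx":0,"wy":0,"wz":0,"jaw":1},{"dx":-0.0106,"dy":0,"dz":-0.0079,"wx":0,"wy":0,"wz":0,"jaw":1}]' | egrep 'pos|rot|^force'
python3 - <<'E'
from h import *
delta(C(-.01,.25,.2),slant(50)); print(manip.sense()["q"].round(3))
E
```

```text
tool_pos: [0.5251, 0.2316, 0.1731]
tool_rot: [0.681, 0.648, -0.248, 0.236]
force: [0.1, 4.9, -1.1]
d tool mm [-15.   -0.3 -22.6] pos [0.5251 0.2316 0.1731] F [ 0.1  4.9 -1.1] t 13.975
axes [[0.038, 0.999, -0.031], [0.764, -0.049, -0.643], [-0.644, 0.001, -0.765]]
w deg [0.09 0.07 0.05]
[-0.603  0.605 -0.239  1.377  0.562  1.745 -0.955]
```

```bash
python3 -m inch '[{"dx":-0.0117,"dy":0,"dz":-0.0063,"wx":0,"wy":0,"wz":0,"jaw":1},{"dx":-0.0117,"dy":0,"dz":-0.0063,"wx":0,"wy":0,"wz":0,"jaw":1},{"dx":-0.0117,"dy":0,"dz":-0.0063,"wx":0,"wy":0,"wz":0,"jaw":1},{"dx":-0.0125,"dy":0,"dz":-0.0045,"wx":0,"wy":0,"wz":0,"jaw":1},{"dx":-0.0125,"dy":0,"dz":-0.0045,"wx":0,"wy":0,"wz":0,"jaw":1},{"dx":-0.0125,"dy":0,"dz":-0.0045,"wx":0,"wy":0,"wz":0,"jaw":1}]' | egrep 'pos|rot|^force'
python3 - <<'E'
from h import *
print(manip.sense()["q"].round(3))
c=grab("scene"); cv2.imwrite("pics/s1.png",cv2.resize(c["frame"][90:290,120:380],None,fx=3,fy=3,interpolation=cv2.INTER_CUBIC))
E
```

```text
tool_pos: [0.5236, 0.1946, 0.2451]
tool_rot: [0.681, 0.646, -0.249, 0.237]
force: [-0.2, 0.7, -2.4]
[-0.565  0.498 -0.23   1.382  0.568  1.816 -0.866]
```

View pics/s1.png

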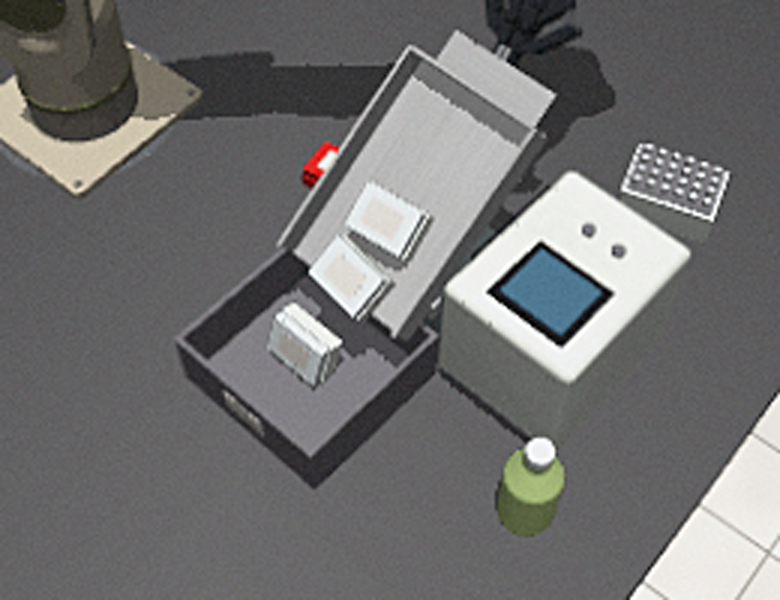

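The lower box is in the tote, the second is tipping over the lip and the third is sliding. I'll hold here and check numerically.

```bash
python3 -m inch '[{"dx":0,"dy":0,"dz":0,"wx":0,"wy":0,"wz":0,"jaw":1},{"dx":0,"dy":0,"dz":0,"wx":0,"wy":0,"wz":0,"jaw":1},{"dx":0,"dy":0,"dz":0,"wx":0,"wy":0,"wz":0,"jaw":1},{"dx":0,"dy":0,"dz":0,"wx":0,"wy":0,"wz":0,"jaw":1},{"dx":0,"dy":0,"dz":0,"wx":0,"wy":0,"wz":0,"jaw":1},{"dx":0,"dy":0,"dz":0,"wx":0,"wy":0,"wz":0,"jaw":1},{"dx":0,"dy":0,"dz":0,"wx":0,"wy":0,"wz":0,"jaw":1},{"dx":0,"dy":0,"dz":0,"wx":0,"wy":0,"wz":0,"jaw":1}]' | egrep 'pos|rot|^force'
cat > boxes.py <<'E'
from h import *
c=grab("scene","s_last.png"); g=c["frame"].min(2)
m=np.zeros_like(g); cv2.fillPoly(m,[np.array([[120+280//3,90+240//3],[120+410//3,90+45//3],[120+560//3,90+95//3],[120+440//3,90+275//3],[120+440//3,90+350//3],[120+315//3,90+490//3],[120+175//3,90+345//3]])],255)
w=((g>185)&(m>0)).astype(np.uint8)
n,l,s,ce=cv2.connectedComponentsWithStats(w)
for i in range(1,n):
    if s[i,4]>40: print("crop3 px",((ce[i]-[120,90])*3).round(),"area",s[i,4])
E
python3 boxes.py
```

```text
tool_pos: [0.5236, 0.1956, 0.2444]
tool_rot: [0.681, 0.647, -0.249, 0.237]
force: [0.8, 0.3, -1.2]
crop3 px [423. 198.] area 1702
crop3 px [531. 101.] area 87
crop3 px [364. 326.] area 51
crop3 px [285. 371.] area 561
```

Run:
```python
from h import *
b=cv2.imread("pics/s_last.png"); o=cv2.imread("pics/s1.png"); o=cv2.resize(o,(260,200),interpolation=cv2.INTER_AREA)
g=b[90:290,120:380].min(2); og=o.min(2)
print("prev"); print(og[10:165:6,55:190:6]); print("now"); print(g[10:165:6,55:190:6])
```

```text
prev
[[ 85  87  86  88  89  88  91  90  90  89  89  88  90  89  86  88 131  88
   79  32  18  92  36]
 [ 87  87  87  88  92  95  93  90  93  90  91  92  90  86 159  84 182 186
   77 138  36  19  52]
 [ 92  50  50  49  49  56  60  58  52  53  54  48  53  61 104 110 177 185
  184 199  47  54  52]
 [104 105  47  54  55  56  53  52  54  56  54  49 164  67 190 109 114 188
  185 184 185  72  52]
 [102 104  54  51  51  50  49  51  57  50  53  40  76 191 184 187 123 115
  112 183 183 188  52]
 [164  89  92  93  94  93  96  96  95  95  96  79 168 187 183 186 187 194
  113 114 187  47  49]
 [ 93  92  94  94  92  92  97  91  96  93 178  67 186 185 181 187 192 191
  194 130 180  76  71]
 [ 93  90  94  93  94  89  93  97  85 241  74 188 184 182 182 188 188 189
  188 188  77  95  91]
 [ 93  89  95  95  96  96  94  95  12  91 157 184 182 187 183 186 186 193
  187  69  53  93 129]
 [ 93  96  95  95  94  98  98  95 173  67 186 231 234 180 188 187 188 192
  173  79  73 120 236]
 [ 95  91  96  96 100  96  97  94  72 184 181 223 216 228 226 186 187 188
   75  78 174 232 232]
 [ 97  96  95  97  95  99  9
[... 3254 characters left out ...]
 97  99 118 234 239]
 [100  76  43 133 241 240 242 246 229 240 101 124 131  62  47  99  95  94
   98  97 105  97 228]
 [101  98  73  42 137 239 238 244 247 157 130 129  42  53  89 100 106  88
   93  94  96  99 102]
 [100 107  99  93  90 109 244  96  89 129 134  36  48  99 103 100  93 103
   37  96  97 100 104]
 [ 99 102 100 102 105  90  71 132 126 132  44  47  91 103  95  98 100 100
  100  42  95  94  93]
 [102 102 100  99 107 105  46  50 125  26  45 101 102 101 104 102  98  97
  100 102 156 240  97]
 [100 104  98 101 109 103 104  46  50  49 101 108 105 102 101 100 101 104
   99 107  69 212  76]
 [102 100 103 103 104 100 102 103  43 104 107  96 102  99 100  96 101 100
  105 118 123 120 110]]
```

The tray floor is now uniformly grey, so it's empty and all the boxes are in the tote. I'll lower it along the same arc.

```bash
python3 -m inch '[{"dx":0.006,"dy":0,"dz":0.002,"wx":0,"wy":0,"wz":0,"jaw":1},{"dx":0.0125,"dy":0,"dz":0.0045,"wx":0,"wy":0,"wz":0,"jaw":1},{"dx":0.0125,"dy":0,"dz":0.0045,"wx":0,"wy":0,"wz":0,"jaw":1},{"dx":0.0065,"dy":0,"dz":0.0025,"wx":0,"wy":0,"wz":0,"jaw":1},{"dx":0.0117,"dy":0,"dz":0.0063,"wx":0,"wy":0,"wz":0,"jaw":1},{"dx":0.0117,"dy":0,"dz":0.0063,"wx":0,"wy":0,"wz":0,"jaw":1},{"dx":0.0117,"dy":0,"dz":0.0063,"wx":0,"wy":0,"wz":0,"jaw":1},{"dx":0,"dy":0,"dz":0,"wx":0,"wy":0,"wz":0,"jaw":1}]' | egrep 'pos|rot|^force'
python3 -m inch '[{"dx":0.0106,"dy":0,"dz":0.0079,"wx":0,"wy":0,"wz":0,"jaw":1},{"dx":0.0106,"dy":0,"dz":0.0079,"wx":0,"wy":0,"wz":0,"jaw":1},{"dx":0.0106,"dy":0,"dz":0.0079,"wx":0,"wy":0,"wz":0,"jaw":1},{"dx":0.0076,"dy":0,"dz":0.0074,"wx":0,"wy":0,"wz":0,"jaw":1},{"dx":0.0076,"dy":0,"dz":0.0074,"wx":0,"wy":0,"wz":0,"jaw":1},{"dx":0.004,"dy":0,"dz":0.004,"wx":0,"wy":0,"wz":0,"jaw":1},{"dx":0,"dy":0,"dz":0,"wx":0,"wy":0,"wz":0,"jaw":1}]' | egrep 'pos|rot|^force'
python3 - <<'E'
from h import *
delta(C(-.01,.262,.085),slant(50))
E
```

```text
tool_pos: [0.5251, 0.2302, 0.1715]
tool_rot: [0.68, 0.647, -0.25, 0.237]
force: [-1.5, 1.6, -0.9]
tool_pos: [0.5261, 0.2417, 0.1064]
tool_rot: [0.681, 0.647, -0.249, 0.237]
force: [1.0, 4.1, -1.9]
d tool mm [17.6 -0.7 13.2] pos [0.5261 0.2417 0.1064] F [ 1.   4.1 -1.9] t 17.7
axes [[0.039, 0.999, -0.033], [0.763, -0.051, -0.645], [-0.646, 0.0, -0.764]]
w deg [ 0.02  0.22 -0.01]
```

```bash
python3 -m inch '[{"dx":0.0019,"dy":0,"dz":0.0023,"wx":0,"wy":0,"wz":0,"jaw":1},{"dx":0.0019,"dy":0,"dz":0.0023,"wx":0,"wy":0,"wz":0,"jaw":1},{"dx":0.0019,"dy":0,"dz":0.0023,"wx":0,"wy":0,"wz":0,"jaw":1},{"dx":0.0019,"dy":0,"dz":0.0023,"wx":0,"wy":0,"wz":0,"jaw":1},{"dx":0.0019,"dy":0,"dz":0.0023,"wx":0,"wy":0,"wz":0,"jaw":1},{"dx":0.0019,"dy":0,"dz":0.0023,"wx":0,"wy":0,"wz":0,"jaw":1},{"dx":0.0019,"dy":0,"dz":0.0023,"wx":0,"wy":0,"wz":0,"jaw":1},{"dx":0,"dy":0,"dz":0,"wx":0,"wy":0,"wz":0,"jaw":1}]' | egrep 'pos|rot|^force'
python3 -m inch '[{"dx":0.01,"dy":0,"dz":0,"wx":0,"wy":0,"wz":0,"jaw":1},{"dx":0.01,"dy":0,"dz":-0.01,"wx":0,"wy":0,"wz":0,"jaw":1},{"dx":0.01,"dy":0,"dz":-0.03,"wx":0,"wy":0,"wz":0,"jaw":1},{"dx":0,"dy":0,"dz":-0.05,"wx":0,"wy":0,"wz":0,"jaw":1},{"dx":0,"dy":0,"dz":-0.05,"wx":0,"wy":0,"wz":0,"jaw":1},{"dx":0,"dy":0,"dz":-0.05,"wx":0,"wy":0,"wz":0,"jaw":1},{"dx":0,"dy":0,"dz":0,"wx":0,"wy":0,"wz":0,"jaw":1},{"dx":0,"dy":0,"dz":0,"wx":0,"wy":0,"wz":0,"jaw":1}]' | egrep 'pos|rot|^force'
python3 - <<'E'
from h import *
c=grab("scene"); b=grab("top"); 
x=cv2.resize(c["frame"][100:290,130:330],(400,380),interpolation=cv2.INTER_CUBIC);y=cv2.resize(b["frame"][163:263,144:354],(798,380)[:1]+(380,))[:, :]
y=cv2.resize(b["frame"][163:263,150:355],(400,195),interpolation=cv2.INTER_CUBIC); y=cv2.copyMakeBorder(y,0,185,0,0,cv2.BORDER_CONSTANT)
cv2.imwrite("pics/fin.png",np.hstack([x,y]))
E
```

```text
tool_pos: [0.526, 0.2409, 0.0863]
tool_rot: [0.681, 0.646, -0.249, 0.237]
force: [0.5, 0.3, 0.2]
tool_pos: [0.5332, 0.3871, 0.2114]
tool_rot: [0.681, 0.647, -0.249, 0.237]
force: [-0.2, -0.6, -0.6]
```

View pics/fin.png

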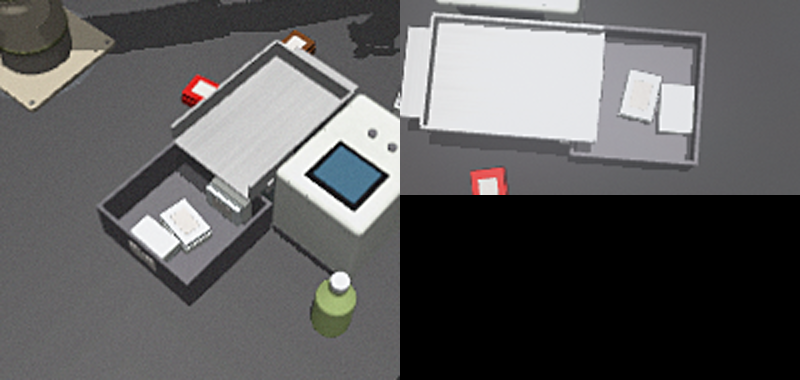

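Two boxes lie flat in the tote, and the third is in the tote under the lip at left-crop (230,198). I'll check that the tray is fully down by comparing its closed end with the first pictures.

Run:
```python
from h import *
import pickle
a,b=pickle.load(open("v0.pkl","rb"))
for n,o in(("scene",a),("top",b)):
    c=grab(n)
    for y in [(.05,.224,.162),(-.086,.15,.162),(-.086,.224,.162),(-.05,.265,.125),(.2,.05,.18)]:
        u,v=proj(o,C(*y)).astype(int); k=9
        T=o["frame"][v-k:v+k,u-k:u+k]; S=c["frame"][v-k-8:v+k+8,u-k-8:u+k+8]
        r=cv2.matchTemplate(S,T,cv2.TM_CCOEFF_NORMED); _,m,_,l=cv2.minMaxLoc(r)
        p=proj(o,C(y[0],y[1],y[2]+y[1]*.05))-proj(o,C(*y))
        print(n,y,"shift",(l[0]-8,l[1]-8),round(m,2),"expected for .05rad",p.round(1))
# moved bystanders
    d=cv2.absdiff(o["frame"],c["frame"]).max(2)
    for nm,p in dict(bottle=(.798,-.092,.15),rack=(.697,.357,.06),pip=(.62,-.495,.02)).items():
        u,v=proj(o,p).astype(int); print(nm,d[v-6:v+6,u-6:u+6].mean().round(1))
```

```text
scene (0.05, 0.224, 0.162) shift (0, 0) 0.94 expected for .05rad [ 0.3 -2.2]
scene (-0.086, 0.15, 0.162) shift (0, 0) 1.0 expected for .05rad [ 0.  -1.5]
scene (-0.086, 0.224, 0.162) shift (0, 0) 0.92 expected for .05rad [ 0.1 -2.2]
scene (-0.05, 0.265, 0.125) shift (0, 0) 1.0 expected for .05rad [ 0.3 -2.5]
scene (0.2, 0.05, 0.18) shift (0, 0) 1.0 expected for .05rad [ 0.1 -0.4]
bottle 3.1
rack 3.9
pip 2.9
top (0.05, 0.224, 0.162) shift (0, 0) 1.0 expected for .05rad [-0.7 -0.6]
top (-0.086, 0.15, 0.162) shift (0, 0) 1.0 expected for .05rad [-0.4 -0.2]
top (-0.086, 0.224, 0.162) shift (0, 0) 1.0 expected for .05rad [-0.8 -0.3]
top (-0.05, 0.265, 0.125) shift (0, 0) 1.0 expected for .05rad [-1.  -0.4]
top (0.2, 0.05, 0.18) shift (0, 0) 1.0 expected for .05rad [-0.  -0.2]
bottle 1.0
rack 1.2
pip 1.1
```

Run:
```python
from h import *
a=grab("scene")
for q in [(230,198),(210,182),(250,195),(247,215),(207,195)]:
  for z in (.02,.06,.1):
    p=onz(a,130+q[0]/2,100+q[1]/2,z); d=p-C(0,0,0); print(q,z,Ro.from_euler('z',2.93,degrees=True).apply(d).round(3))
```

```text
(230, 198) 0.02 [ 0.019 -0.009  0.02 ]
(230, 198) 0.06 [ 0.036 -0.027  0.06 ]
(230, 198) 0.1 [ 0.054 -0.045  0.1  ]
(210, 182) 0.02 [-0.029 -0.009  0.02 ]
(210, 182) 0.06 [-0.011 -0.027  0.06 ]
(210, 182) 0.1 [ 0.008 -0.044  0.1  ]
(250, 195) 0.02 [0.041 0.019 0.02 ]
(250, 195) 0.06 [0.057 0.    0.06 ]
(250, 195) 0.1 [ 0.074 -0.018  0.1  ]
(247, 215) 0.02 [ 0.064 -0.015  0.02 ]
(247, 215) 0.06 [ 0.08  -0.032  0.06 ]
(247, 215) 0.1 [ 0.095 -0.05   0.1  ]
(207, 195) 0.02 [-0.015 -0.032  0.02 ]
(207, 195) 0.06 [ 0.004 -0.049  0.06 ]
(207, 195) 0.1 [ 0.022 -0.066  0.1  ]
```

The third box stands on edge inside the tote (y about -0.03 to -0.05, below the lip). The tray is down, the bystanders haven't moved and the arm is clear.

```bash
python3 -c "
from plant import manip
print(manip.hand_in())"
```

```text
the job is handed in; nothing more can be done
None
```

I handed the job in and no verdict came back; in the last pictures the tote was flush at the stand, all three boxes were in it (one on edge under the lip), the tray was fully down, and the bottle, rack and pipette had not moved.

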